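# Dock the gel tank and start the run

## Task

Start the gel run. With the fingertips push the gel tank along its rails, without lifting it, until it is fully home against the power supply; then gently press the long bar-shaped key on top of the supply, let it spring back, and draw the hand away. Leave the other three keys and all the other things on the bench alone.

Things in the scene. Friction and masses are not known exactly. Their poses are not given: they have to be found in the camera images.
- station: fixed running station, turned up to 0.3 rad: white tray 260 (x) x 460 (y) x 10 mm; origin at the centre of its underside on the bench, z up. Two grey rails, 8 mm wide, 14 mm above the tray, run along y at x = +-51.5 mm from y = -55 to 190 mm, 95 mm clear between them: they lead the gel tank to the power supply at the -y end
- supply_top (a point): centre of the flat top of the white power supply, 70 mm above the bench, at x = 0, y = -140 mm of the station. The supply is 220 (x) x 170 (y) mm, so its face to the tank is at station y = -55 mm. On top: four keys in two rows of two, 80 mm apart (which key has which place varies), and a display strip towards -x
- tank: loose clear open gel tank with grey end walls, 90 (x) x 130 (y) x 55 mm high, walls 5 mm, 0.4 to 0.8 kg, black comb up to 64 mm high; origin: centre of its underside, on the tray 10 mm above the bench, axes like the station's. Starts between the rails, 40 to 80 mm short of the supply; slides along y with a few N of friction. Fully home, it touches the supply's face
- tank_push (a point): centre of the outside of the tank's free end wall (its +y end), 25 mm above the tank's underside: the flat face to push, towards -y. When the tank is fully home it is at y = 75 mm of the station
- bar_key (a joint): grey plastic spring key, a long bar 18 x 46 mm seen from above, the only long one of the four; its long side is along the station's y; its cap stands 14 mm above the power supply's top face at rest, in a white bezel 5 mm high. Joint value: how far it is pressed down, 0 at rest to 0.006 m (bottomed); the spring needs about 1.5 N to start and 5 N at the bottom, and returns the key when let go. This is the start key; the run starts once it is pressed 4 mm or more.
- bar_key_top (a point): centre of the top face of the bar key cap (moves with the cap; 0.084 m above the bench at rest)
- square_key (a joint): grey plastic spring key, square, 20 x 20 mm; its cap stands 14 mm above the power supply's top face at rest, in a white bezel 5 mm high. Joint value: how far it is pressed down, 0 at rest to 0.006 m (bottomed); the spring needs about 1.5 N to start and 5 N at the bottom, and returns the key when let go. Not to be pressed.
- square_key_top (a point): centre of the top face of the square key cap (moves with the cap; 0.084 m above the bench at rest)
- round_key (a joint): grey plastic spring key, round, 24 mm across; its cap stands 14 mm above the power supply's top face at rest, in a white bezel 5 mm high. Joint value: how far it is pressed down, 0 at rest to 0.006 m (bottomed); the spring needs about 1.5 N to start and 5 N at the bottom, and returns the key when let go. Not to be pressed.
- round_key_top (a point): centre of the top face of the round key cap (moves with the cap; 0.084 m above the bench at rest)
- small_key (a joint): grey plastic spring key, round, 16 mm across; its cap stands 14 mm above the power supply's top face at rest, in a white bezel 5 mm high. Joint value: how far it is pressed down, 0 at rest to 0.006 m (bottomed); the spring needs about 1.5 N to start and 5 N at the bottom, and returns the key when let go. Not to be pressed.
- small_key_top (a point): centre of the top face of the small key cap (moves with the cap; 0.084 m above the bench at rest)
- jar: small loose jar, 36 mm across, 50 mm high, standing on the tray on the -x side of the rails; bystander (origin: centre of its underside)
- comb_box: small loose grey box, 45 x 60 x 30 mm, on the tray on the +x side of the rails; bystander (origin: centre of its underside)
- beaker: loose glass beaker, 70 mm across, 90 mm high, beyond the station; bystander (origin: centre of its underside)
- bottle: loose white bottle, 60 mm across, 150 mm high, beyond the station; bystander (origin: centre of its underside)
- tube_rack: loose white rack of small tubes, 70 x 130 x 50 mm, beyond the station; bystander (origin: centre of its underside)
- tray: loose white staining tray, 150 x 110 x 35 mm, on the bench past the station's +y end; bystander (origin: centre of its underside)
- spatula: loose spatula, 190 mm long, lying on the bench past the station's -y end; bystander
Mind the look-alikes: they are no part of the job. Leave any yellow look-alike of the tank alone.

How it is judged:
By the outcome, as a careful person would: the job done as asked, in the order asked, and still so for the second after the job is handed in, with the robot touching nothing.
It also fails if it takes over 48 s, if anything falls off the work surface, if the arm or the gripper's body presses on something with over 40 N, if the wrist force passes 120 N, or if a joint passes its speed limit or range.

## Robot

A 6-joint arm with a two-finger parallel gripper is mounted at the origin on the work surface. World frame = base frame: x ahead of the robot, y to its left, z up, the work surface at z = 0. Lengths are in m, angles in rad, forces in N, time in s.
With the tool pointing down it reaches from about 0.35 to 0.85 m from the base axis. Payload 8.1 kg.
Tool frame: the origin (TCP) lies at the very end of the fingers, on their centre line; the grasp point (between the pads) lies 19 mm behind it; x points along the fingers, y is the direction in which the jaws open and shut, and the axes are right-handed (so a half turn about x gives the same grasp; the last joint's range is limited). The gripper opens to 93 mm and grips with 3 to 60 N. Pads are 15 mm wide; open, the fingers measure 128 mm over their backs; the gripper's body (75 mm by 188 mm) begins 65 mm behind the grasp point.
Start: joints at [-1.225, 0.13, 1.488, -0, 1.523, -0.085], TCP at [0.251, -0.545, 0.219] pointing down, gripper open.
Joint ranges: [-2.96, 2.96], [-0.89, 2.26], [0.02, 2.5], [-1.34, 4.48], [0, 2.73], [-2.66, 2.66]. Speed limits (rad/s): [2.39, 2.39, 2.79, 3.14, 3.14, 3.14].

## Interface

Orientations are given as a rotation vector (axis times angle).
In Python, from plant import * gives the robot as it stands. The module is installed in compiled form; this text tells all that it offers.
- The arm moves only by the tool apply_moves, never from a script. Its argument "series" is a list of rows, each an object with "jaw": the gripper's target within -1 to 1 (shut at 1, half-way at 0, fully open at -1); "linear": the shift along the tool's x, y, z normalised to -1 to 1, where 1 is 0.6 m, a list of three; "roll": the turn about the tool's x normalised to -1 to 1, where 1 is 30 degrees. A call has 1 to 20 rows; each row is the pose to reach, as a shift and turn from the pose measured when the call began, along the tool's axes at that moment; what a row does not reach only later rows make up. A row lasts 1/8 s, in which the tool goes at most 62.5 mm and 10.7 degrees, less where a joint would pass 70% of its speed; a pose out of reach is approached as far as the arm can. A call with a number of a shift or a turn outside -1 to 1 is refused whole. A call with a gripper value outside its range is refused whole. The fingers move at their own pace and stop on an object; "force" is the grip in N (left out, the last holds). Time passes only in rows, so rows that repeat a pose let the fingers close. It gives the time, the measured TCP pose, the force and the opening at its end, in the units of the state.
- read_state(): the state, without advancing time (a new reading comes with each control period).
- read_camera(name): name is "scene" or "side" or "wrist"; returns a dict with "pixels" (384x512x3 uint8, blue, green, red), "intrinsics" (3x3 intrinsics, pixels), "rvec" (rotation vector, rad) and "tvec" (3), from world to camera coordinates, as OpenCV has them; the wrist camera has in their place "tool_from_camera" (4x4, takes a point from camera to tool coordinates, whose origin is the TCP and whose axes are the tool frame's). Camera axes: x right, y down, z forward; pixel columns grow to the right and rows downward; lengths in m; the calibration is good to about 2 mm. A picture is of the moment at which its call begins: read the wrist's pose just before it. There is no depth.
- close_job(): hands the job in, once; it reports no verdict.
The state is a dict: "t": time; "q": joint angles; "dq": joint speeds; "joint_torque": joint torques, N m; "tool_pos": TCP position; "orientation": TCP orientation; "force": force on the tool from outside, world axes, zero at the start; "wrist_torque": the same for the moment, N m; "opening": finger opening in m.
Only numpy, scipy, OpenCV 4.12 (cv2) and the standard library are available. Lean on these libraries where they do the work, as an engineer would, in place of code of your own. Each camera call takes 0.05 s, during which the arm holds its last target. There are 200 camera calls.

## Working session

There is one attempt and no reset: what is moved stays moved. The work goes in short steps, Python scripts to look and compute and a tool call to move; the robot and the scene stay as the last step left them, time stands still between calls to the robot, and variables do not carry over. Pictures are saved under pics/ and viewed, about 8 in all and at most 12, crops included, and the job is handed in when it is done.

Besides the shell and the picture viewer there is one more tool, called after ">>>" as name([rows], argument=value, ...), one row to a line, values as JSON. apply_moves: Moves the arm, as the interface text tells. Its arguments: {"type":"object","properties":{"series":{"type":"array"},"force":{"type":"number"}},"required":["series"]}

```bash
mkdir -p pics
cat > h.py <<'E'
from plant import *
import numpy as np, cv2
def save(name,fn,crop=None,scale=1):
    c=read_camera(name); im=c["pixels"]
    np.save(fn.replace('.png','.npy'),im)
    if crop: im=im[crop[1]:crop[3],crop[0]:crop[2]]
    cv2.imwrite(fn,cv2.resize(im,None,fx=scale,fy=scale,interpolation=cv2.INTER_CUBIC)); return c
def ray(c,uv,z):
    """pixels onto the plane at height z (fixed cameras, or wrist with c['T'] world_from_cam)"""
    uv=np.atleast_2d(np.float64(uv)); K=c["intrinsics"]
    if 'T' in c: R=c['T'][:3,:3]; o=c['T'][:3,3]
    else:
        Rw=cv2.Rodrigues(np.float64(c["rvec"]))[0]; R=Rw.T; o=-R@np.ravel(c["tvec"])
    d=(R@np.linalg.inv(K)@np.c_[uv,np.ones(len(uv))].T).T
    return o+d*((z-o[2])/d[:,2])[:,None]
def wrist(fn,**k):
    s=read_state(); c=save("wrist",fn,**k); T=np.eye(4)
    T[:3,:3]=cv2.Rodrigues(np.float64(s["orientation"]))[0]; T[:3,3]=s["tool_pos"]
    c['T']=T@c["tool_from_camera"]; return c
E
python3 - <<'E'
from h import *
import pickle
s=read_state();print(s)
print(cv2.Rodrigues(np.float64(s["orientation"]))[0].round(3))
for n in("scene","side"):
    c=save(n,f"pics/{n}0.png",scale=1.5); pickle.dump(c,open(n+".pkl","wb"))
    R=cv2.Rodrigues(np.float64(c["rvec"]))[0];print(n,-R.T@np.ravel(c["tvec"]))
E
```

```text
{'t': 0.0, 'q': array([-1.22540986e+00,  1.31141648e-01,  1.48930078e+00, -5.73125960e-06,
        1.52300618e+00, -8.53804613e-02]), 'dq': array([-0.00133583, -0.00011794,  0.00011929, -0.00092428,  0.00136403,
       -0.00052946]), 'joint_torque': array([ 1.36943231e-04, -5.59850693e+01, -4.91754878e+01,  7.69888703e-02,
        3.58266814e-02, -1.75392988e-04]), 'tool_pos': array([ 0.25037152, -0.54462346,  0.21758731]), 'orientation': array([ 1.98377513,  0.43592739, -1.9842753 ]), 'force': array([-0.46268175,  0.3183214 , -0.11253907]), 'wrist_torque': array([-0.00816496, -0.00196495,  0.0350966 ]), 'opening': 0.09344049392527073}
[[-0.001  0.418 -0.909]
 [ 0.002 -0.909 -0.418]
 [-1.    -0.002 -0.   ]]
scene [0.96284117 0.29587667 0.8841741 ]
side [ 0.26577567 -0.86933293  0.60499531]
```

View pics/scene0.png

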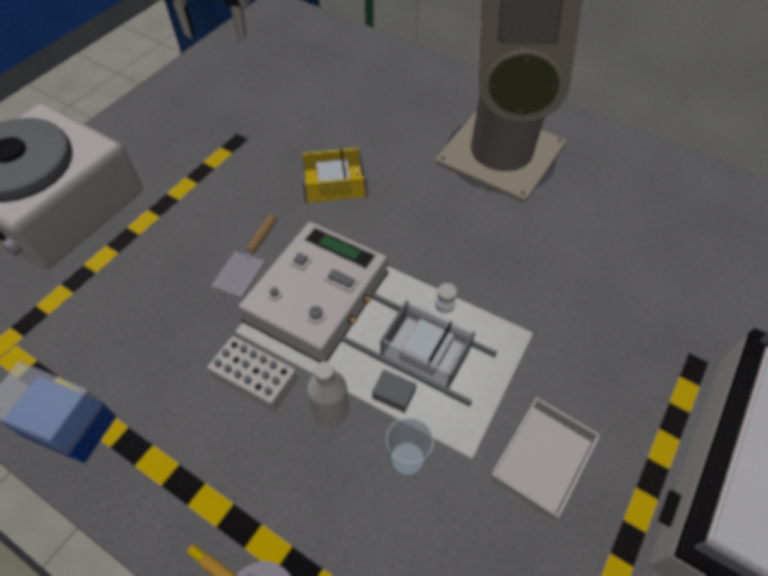

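View pics/side0.png

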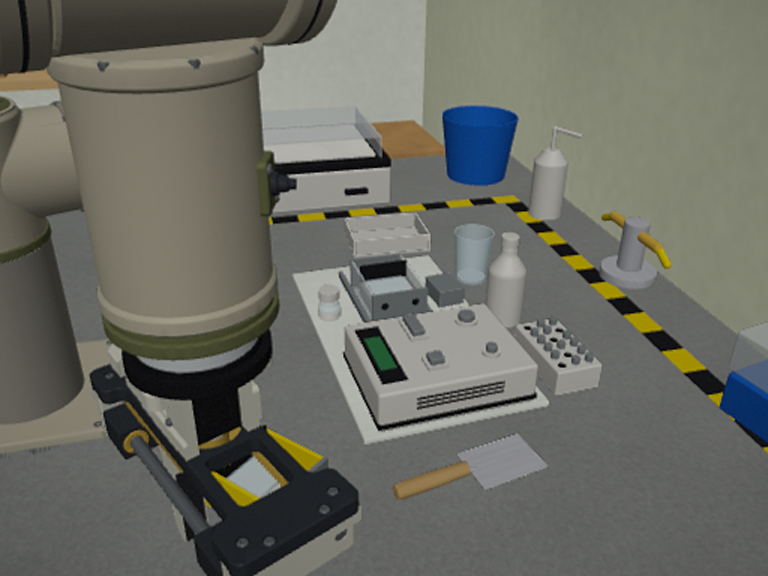

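The scene view (768-wide picture) shows four keys. The bar is at (341,279), a square at (300,260), a large round at (316,313) and a small round at (274,294). The only long one is at (341,279). There are two tanks: a clear/grey one between the rails at (428,345), which is the one meant, and a yellow look-alike at (334,175). In the side view the bar is at (413,325).

Run:
```python
from h import *
import pickle
from scipy.optimize import least_squares
sc=pickle.load(open("scene.pkl","rb")); sd=pickle.load(open("side.pkl","rb"))
P=lambda c,u,z: ray(c,np.array(u)/1.5,z)[0]
loc=[];W=[]
def add(name,c,u,z,l=None):
    p=P(c,u,z);print(name,p.round(4));
    if l: loc.append(l);W.append(p[:2])
add("tray+y-x",sc,(532,333),.01,(-.13,.23));add("tray+y+x",sc,(472,456),.01,(.13,.23))
add("sup-x-y",sc,(313,224),.07,(-.11,-.225));add("sup-x+y",sc,(386,259),.07,(-.11,-.055))
add("sup+x-y",sc,(242,300),.07,(.11,-.225))
add("barS",sc,(342,278),.084);add("barSide",sd,(413,324),.084)
add("sqS",sc,(301,259),.084);add("sqSide",sd,(434,355),.084)
add("roundS",sc,(316,312),.084);add("roundSide",sd,(466,314),.084)
loc=np.array(loc);W=np.array(W)
f=lambda p:(loc@np.array([[np.cos(p[2]),-np.sin(p[2])],[np.sin(p[2]),np.cos(p[2])]]).T+p[:2]-W).ravel()
best=min((least_squares(f,[.5,0,a]) for a in(-1.5,0,1.5,3)),key=lambda r:r.cost)
print("station",best.x.round(4),best.fun.reshape(-1,2).round(3).tolist())
x,y,a=best.x;R=np.array([[np.cos(a),-np.sin(a)],[np.sin(a),np.cos(a)]])
def toS(p): return R.T@(p[:2]-[x,y])
for n,c,u,z in[("barS",sc,(342,278),.084),("barSide",sd,(413,324),.084),("tankFar+y+xtop",sc,(457,384),.065),("tankFar+y-x",sc,(474,345),.065),("tank -y -x",sc,(403,304),.065)]:print(n,toS(P(c,u,z)).round(4))
print("push home world",R@[0,.075]+[x,y],"start region",R@[0,.2]+[x,y],"bar cand",[(R@[i*.04,-.14+j*.04]+[x,y]).round(4).tolist() for i in(-1,1) for j in(-1,1)])
im=sd["pixels"][185:300,215:365];cv2.imwrite("pics/crop.png",cv2.resize(im,None,fx=5,fy=5,interpolation=cv2.INTER_CUBIC))
```

```text
tray+y-x [0.3917 0.2543 0.01  ]
tray+y+x [0.6451 0.2682 0.01  ]
sup-x-y [ 0.4391 -0.1836  0.07  ]
sup-x+y [ 0.4336 -0.0261  0.07  ]
sup+x-y [ 0.6407 -0.1838  0.07  ]
barS [ 0.5184 -0.0618  0.084 ]
barSide [ 0.5155 -0.0761  0.084 ]
sqS [ 0.5241 -0.1452  0.084 ]
sqSide [ 0.5205 -0.1543  0.084 ]
roundS [ 0.5981 -0.0584  0.084 ]
roundSide [ 0.5958 -0.0684  0.084 ]
station [0.5316 0.0358 0.0478] [[-0.001, 0.005], [0.005, 0.004], [-0.007, -0.011], [-0.009, 0.002], [0.012, 0.0]]
barS [-0.0179 -0.0969]
barSide [-0.0214 -0.111 ]
tankFar+y+xtop [0.0524 0.1585]
tankFar+y-x [-0.0242  0.1522]
tank -y -x [-0.0354  0.0137]
push home world [0.52800407 0.11073985] start region [0.52203023 0.23559702] bar cand [[0.5002, -0.1459], [0.4964, -0.066], [0.5801, -0.1421], [0.5763, -0.0621]]
```

View pics/crop.png

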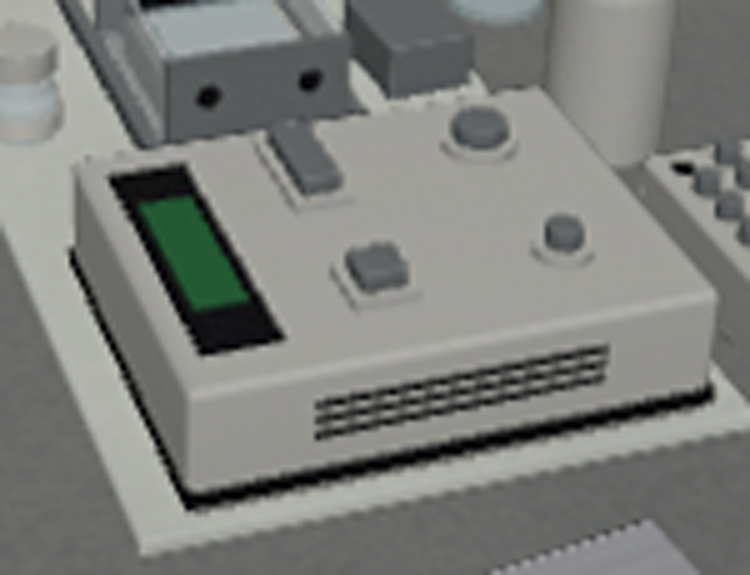

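The crop confirms that the long bar is the key nearest the tank and the display, at crop (305,160). The square is at (378,265), the large round at (480,128) and the small round at (565,232). I'll move over the station to look from above, fingers shut.

>>> apply_moves([
  {"jaw": 1,"linear": [-0.13,0,0],"roll": -0.3},
  {"jaw": 1,"linear": [-0.13,-0.1,-0.115],"roll": -0.6},
  {"jaw": 1,"linear": [-0.13,-0.17,-0.196],"roll": -1},
  {"jaw": 1,"linear": [-0.13,-0.24,-0.277],"roll": -1},
  {"jaw": 1,"linear": [-0.13,-0.31,-0.358],"roll": -1},
  {"jaw": 1,"linear": [-0.13,-0.38,-0.439],"roll": -1},
  {"jaw": 1,"linear": [-0.13,-0.45,-0.52],"roll": -1},
  {"jaw": 1,"linear": [-0.13,-0.52,-0.6],"roll": -1},
  {"jaw": 1,"linear": [-0.13,-0.59,-0.68],"roll": -1},
  {"jaw": 1,"linear": [-0.13,-0.65,-0.75],"roll": -1},
  {"jaw": 1,"linear": [-0.13,-0.713,-0.823],"roll": -1},
  {"jaw": 1,"linear": [-0.13,-0.713,-0.823],"roll": -1},
  {"jaw": 1,"linear": [-0.13,-0.713,-0.823],"roll": -1},
  {"jaw": 1,"linear": [-0.13,-0.713,-0.823],"roll": -1},
], force=30)

```text
t: 1.85
tool_pos: [0.5201, 0.0495, 0.2961]
orientation: [1.647, 0.853, -1.648]
force: [-0.5, -0.9, 0.2]
opening: 0.0005
```

>>> apply_moves([
  {"jaw": 1,"linear": [0,0,0],"roll": -0.33},
  {"jaw": 1,"linear": [0,0,0],"roll": -0.66},
  {"jaw": 1,"linear": [0,0,0],"roll": -1},
  {"jaw": 1,"linear": [0,0,0],"roll": -1},
  {"jaw": 1,"linear": [0,0,0],"roll": -1},
])

```text
t: 2.48
tool_pos: [0.52, 0.0486, 0.2962]
orientation: [1.281, 1.163, -1.282]
force: [0.7, -0.2, 0.4]
opening: 0.0004
```

Run:
```python
from h import *
import pickle
s=read_state();print(s["t"],s["q"],s["tool_pos"],s["force"],s["opening"]);print(cv2.Rodrigues(np.float64(s["orientation"]))[0].round(3))
c=wrist("pics/w1.png",scale=1.5);pickle.dump(c,open("w1.pkl","wb"))
```

```text
2.475 [-5.64862734e-03 -9.91612174e-02  1.58013552e+00  9.85882294e-04
  1.66186842e+00  9.25882037e-02] [0.51996538 0.04863429 0.29621931] [ 0.66134264 -0.16225246  0.43657919] 0.0004318764855059823
[[-0.001  0.995 -0.098]
 [ 0.001 -0.098 -0.995]
 [-1.    -0.001 -0.001]]
```

View pics/w1.png

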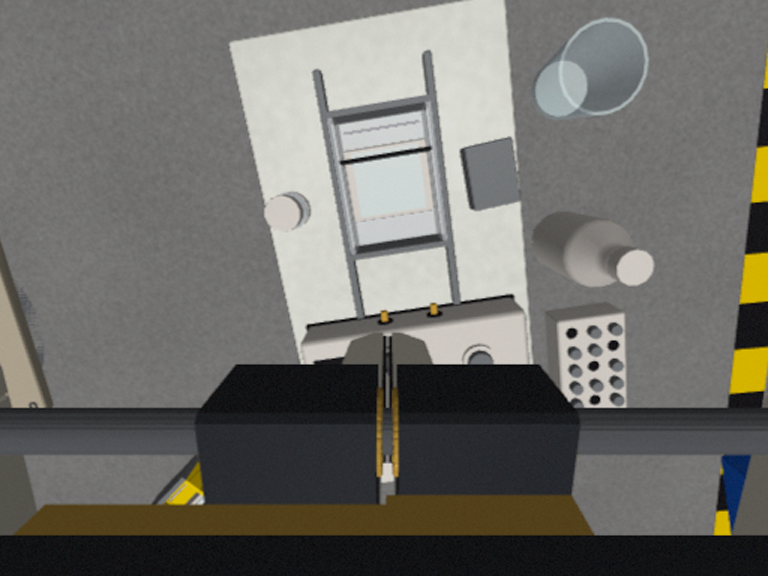

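The wrist view shows the clear tank between the rails, with its +y wall's top edge from (330,112) to (432,97). The rail ends are at (317,70) and (428,52), and the tray corner is at (231,42). The supply is at the bottom, partly behind the fingers, with the jar to the left and the comb box to the right.

Run:
```python
from h import *
import pickle
c=pickle.load(open("w1.pkl","rb"))
P=lambda u,z: ray(c,np.array(u)/1.5,z)[:,:2]
L=lambda p:np.arctan2(p[0,0]-p[1,0],-(p[0,1]-p[1,1])) 
rl=P([(317,72),(361,315)],.024);rr=P([(428,54),(457,302)],.024)
te=P([(231,42),(303,362)],.01)
for n,p in(("railL",rl),("railR",rr),("trayedge",te)):
    d=p[0]-p[1];print(n,p.round(4).tolist(),"yaw",round(float(np.arctan2(-d[0],d[1])),4),"len",np.linalg.norm(d).round(4))
print("rail sep",np.linalg.norm(rl[0]-rr[0]))
top=P([(231,42),(504,0)],.01);print("tray top",top.round(4).tolist(),np.linalg.norm(top[0]-top[1]))
tw=P([(330,112),(432,97)],.065);print("tank +y top",tw.round(4).tolist())
tb=P([(353,247),(448,236)],.065);print("tank -y top",tb.round(4).tolist())
print("supply front",P([(306,326),(515,296)],.06).round(4).tolist())
```

```text
railL [[0.4716, 0.2161], [0.4853, -0.0211]] yaw 0.0578 len 0.2376
railR [[0.5743, 0.2209], [0.5871, -0.0167]] yaw 0.0536 len 0.238
trayedge [[0.3933, 0.2525], [0.4128, -0.0743]] yaw 0.0596 len 0.3274
rail sep 0.10285247736684933
tray top [[0.3933, 0.2525], [0.6482, 0.2619]] 0.25508492957187423
tank +y top [[0.4835, 0.1749], [0.5708, 0.1782]]
tank -y top [[0.4893, 0.0578], [0.5769, 0.0594]]
supply front [[0.434, -0.0157], [0.6378, -0.0051]]
```

>>> apply_moves([
  {"jaw": 1,"linear": [0,-0.008,-0.1],"roll": -0.29},
  {"jaw": 1,"linear": [0,-0.016,-0.2],"roll": -0.29},
  {"jaw": 1,"linear": [0,-0.022,-0.282],"roll": -0.29},
  {"jaw": 1,"linear": [0.1,-0.022,-0.282],"roll": -0.29},
  {"jaw": 1,"linear": [0.2,-0.022,-0.282],"roll": -0.29},
  {"jaw": 1,"linear": [0.28,-0.022,-0.282],"roll": -0.29},
  {"jaw": 1,"linear": [0.36,-0.022,-0.282],"roll": -0.29},
  {"jaw": 1,"linear": [0.41,-0.022,-0.282],"roll": -0.29},
  {"jaw": 1,"linear": [0.434,-0.022,-0.282],"roll": -0.29},
  {"jaw": 1,"linear": [0.434,-0.022,-0.282],"roll": -0.29},
  {"jaw": 1,"linear": [0.434,-0.022,-0.282],"roll": -0.29},
])

```text
t: 3.9
tool_pos: [0.5243, 0.2192, 0.0378]
orientation: [1.171, 1.235, -1.167]
force: [0.5, 0.2, -0.1]
opening: 0.0003
```

Run:
```python
from h import *
s=read_state();print(s["tool_pos"],s["force"]);print(cv2.Rodrigues(np.float64(s["orientation"]))[0].round(3))
save("side","pics/s1.png",crop=(180,110,400,290),scale=3)
```

```text
[0.52426222 0.21915355 0.03775587] [ 0.46437683  0.24564795 -0.08152464]
[[ 0.001  0.999  0.054]
 [ 0.002  0.054 -0.999]
 [-1.     0.001 -0.002]]
```

View pics/s1.png

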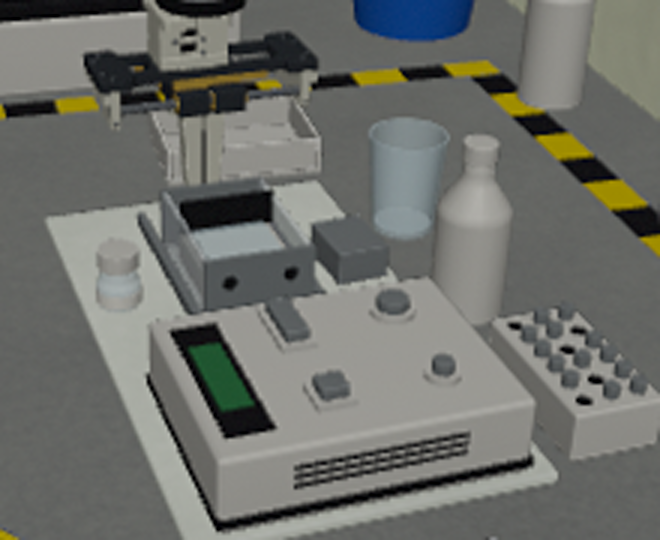

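The fingers stand behind the tank's +y wall at crop (200,150), clear of it. I'll push along tool z.

>>> apply_moves([
  {"jaw": 1,"linear": [0.003,0,0.015],"roll": 0},
  {"jaw": 1,"linear": [0.003,0,0.03],"roll": 0},
  {"jaw": 1,"linear": [0.003,0,0.042],"roll": 0},
  {"jaw": 1,"linear": [0.003,0,0.054],"roll": 0},
  {"jaw": 1,"linear": [0.003,0,0.066],"roll": 0},
  {"jaw": 1,"linear": [0.003,0,0.078],"roll": 0},
  {"jaw": 1,"linear": [0.003,0,0.09],"roll": 0},
  {"jaw": 1,"linear": [0.003,0,0.102],"roll": 0},
  {"jaw": 1,"linear": [0.003,0,0.114],"roll": 0},
  {"jaw": 1,"linear": [0.003,0,0.126],"roll": 0},
  {"jaw": 1,"linear": [0.003,0,0.138],"roll": 0},
  {"jaw": 1,"linear": [0.003,0,0.145],"roll": 0},
  {"jaw": 1,"linear": [0.003,0,0.15],"roll": 0},
  {"jaw": 1,"linear": [0.003,0,0.15],"roll": 0},
])

```text
t: 5.7
tool_pos: [0.5294, 0.1289, 0.036]
orientation: [1.171, 1.234, -1.167]
force: [0.0, 1.2, 1.8]
opening: 0.0005
```

Run:
```python
from h import *
s=read_state();print(s["tool_pos"],s["force"])
save("side","pics/s2.png",crop=(220,160,370,270),scale=5)
```

```text
[0.5294398  0.12887074 0.03600555] [0.04710563 1.16037367 1.82396106]
```

View pics/s2.png

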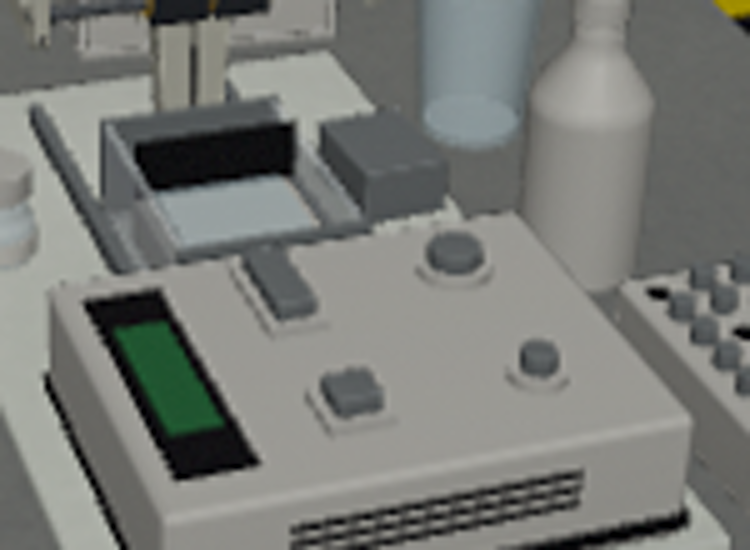

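The tank is moving and is now nearly at the supply. I'll continue in small steps and watch the force.

>>> apply_moves([
  {"jaw": 1,"linear": [0,0,0.007],"roll": 0},
  {"jaw": 1,"linear": [0,0,0.013],"roll": 0},
  {"jaw": 1,"linear": [0,0,0.018],"roll": 0},
  {"jaw": 1,"linear": [0,0,0.02],"roll": 0},
  {"jaw": 1,"linear": [0,0,0.02],"roll": 0},
])

```text
t: 6.38
tool_pos: [0.5299, 0.1174, 0.0359]
orientation: [1.172, 1.235, -1.167]
force: [-0.8, 6.5, 2.9]
opening: 0.0006
```

>>> apply_moves([
  {"jaw": 1,"linear": [0,0,0.003],"roll": 0},
  {"jaw": 1,"linear": [0,0,0.005],"roll": 0},
  {"jaw": 1,"linear": [0,0,0.005],"roll": 0},
])

```text
t: 6.75
tool_pos: [0.5295, 0.1172, 0.0359]
orientation: [1.174, 1.239, -1.165]
force: [-2.9, 19.0, 3.3]
opening: 0.0004
```

A firm stop: 19 N with no further travel. I'll back off, rise and look.

>>> apply_moves([
  {"jaw": 1,"linear": [0,0,-0.03],"roll": 0},
  {"jaw": 1,"linear": [0,0,-0.06],"roll": 0},
  {"jaw": 1,"linear": [0,0,-0.06],"roll": 0},
  {"jaw": 1,"linear": [-0.1,0,-0.06],"roll": 0},
  {"jaw": 1,"linear": [-0.2,0,-0.06],"roll": 0},
  {"jaw": 1,"linear": [-0.3,0,-0.06],"roll": 0},
  {"jaw": 1,"linear": [-0.4,0,-0.06],"roll": 0},
  {"jaw": 1,"linear": [-0.43,0,-0.06],"roll": 0},
  {"jaw": 1,"linear": [-0.43,0,0.04],"roll": 0},
  {"jaw": 1,"linear": [-0.43,0,0.07],"roll": 0},
  {"jaw": 1,"linear": [-0.43,0,0.07],"roll": 0},
  {"jaw": 1,"linear": [-0.43,0,0.07],"roll": 0},
])

```text
t: 8.25
tool_pos: [0.5313, 0.0742, 0.2929]
orientation: [1.174, 1.24, -1.166]
force: [-0.4, 0.9, -0.2]
opening: 0.0005
```

Run:
```python
from h import *
import pickle
s=read_state();print(s["t"],s["tool_pos"],s["force"])
c=wrist("pics/w2.png",scale=1.5);pickle.dump(c,open("w2.pkl","wb"))
```

```text
8.25 [0.53130346 0.07424904 0.29289226] [-0.44218322  0.94493292 -0.18289346]
```

View pics/w2.png

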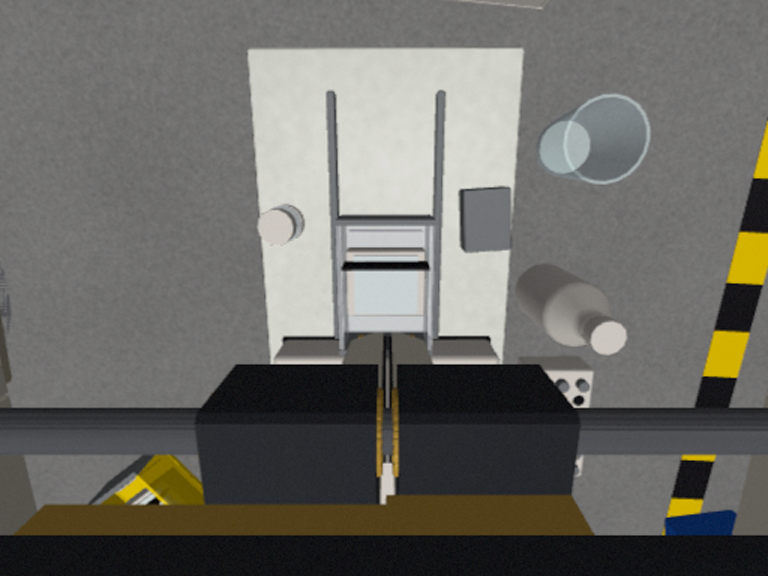

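The tank's -y end meets the supply's front at row 337. The jar and comb box are undisturbed. I'll move back over -y to see the keys.

>>> apply_moves([
  {"jaw": 1,"linear": [0,0,0.1],"roll": 0},
  {"jaw": 1,"linear": [0,0,0.2],"roll": 0},
  {"jaw": 1,"linear": [0,0,0.3],"roll": 0},
  {"jaw": 1,"linear": [0,0,0.4],"roll": 0},
  {"jaw": 1,"linear": [0,0,0.5],"roll": 0},
  {"jaw": 1,"linear": [0,0,0.5],"roll": 0},
  {"jaw": 1,"linear": [0,0,0.5],"roll": 0},
])

```text
t: 9.18
tool_pos: [0.5482, -0.224, 0.2905]
orientation: [1.174, 1.241, -1.164]
force: [-0.4, -0.2, 0.0]
opening: 0.0006
```

Run:
```python
from h import *
import pickle
c=pickle.load(open("w2.pkl","rb"))
P=lambda c,u,z: ray(c,np.array(u)/1.5,z)[:,:2].round(4).tolist()
print("rail ends",P(c,[(331,93),(440,93)],.024),"tank +y top edge",P(c,[(335,215),(438,215)],.065),"-y",P(c,[(345,335),(438,333)],.065))
s=read_state();print(s["t"],s["tool_pos"]);print(cv2.Rodrigues(np.float64(s["orientation"]))[0].round(3))
c=wrist("pics/w3.png",scale=1.5);pickle.dump(c,open("w3.pkl","wb"))
```

```text
rail ends [[0.4717, 0.2165], [0.5724, 0.2219]] tank +y top edge [[0.4829, 0.1086], [0.575, 0.1136]] -y [[0.4953, -0.0049], [0.5843, 0.002]]
9.175 [ 0.54823193 -0.22397038  0.29054639]
[[-0.001  0.998  0.056]
 [ 0.008  0.056 -0.998]
 [-1.    -0.    -0.008]]
```

View pics/w3.png

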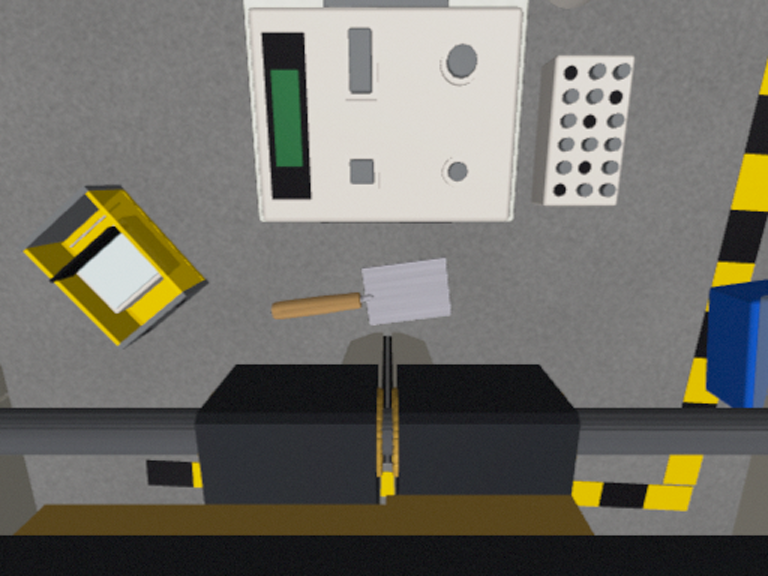

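The keys are in plain view: bar at (360,60), square at (362,171), round at (461,61) and small at (457,171). The yellow look-alike is at (115,265). I'll measure the key and check the tank's gap to the supply.

Run:
```python
from h import *
import pickle
w2=pickle.load(open("w2.pkl","rb"));w3=pickle.load(open("w3.pkl","rb"))
P=lambda c,u,z: ray(c,np.array(u)/1.5,z)[:,:2].round(4).tolist()
print("cam2",w2['T'][:3,3].round(3),"cam3",w3['T'][:3,3].round(3))
print("face base w2",P(w2,[(287,339),(488,338)],.012)," top line",P(w2,[(276,360),(500,360)],.068))
print("supply top w3",P(w3,[(247,8),(524,9),(514,220),(262,220)],.07))
g=cv2.cvtColor(w3["pixels"],cv2.COLOR_BGR2GRAY)
roi=np.zeros_like(g);roi[10:132,222:330]=1
m=((g<165)&(roi>0)).astype(np.uint8)
for c in cv2.findContours(m,cv2.RETR_EXTERNAL,cv2.CHAIN_APPROX_NONE)[0]:
    if cv2.contourArea(c)>60:
        r=cv2.minAreaRect(c);print("key px",np.round(r[0],1),np.round(r[1],1),P(w3,[np.array(r[0])*1.5],.084))
save("side","pics/s3.png",crop=(220,160,370,270),scale=5)
a=cv2.imread("pics/s3.png");b=cv2.resize(w2["pixels"][205:245,180:335],None,fx=4.8,fy=4.8)[:, :750]
cv2.imwrite("pics/s3c.png",np.vstack([a[:400],cv2.copyMakeBorder(b,0,0,0,750-b.shape[1],cv2.BORDER_CONSTANT)]))
```

```text
cam2 [0.528 0.143 0.459] cam3 [ 0.545 -0.156  0.457]
face base w2 [[0.4278, -0.0328], [0.6469, -0.0197]]  top line [[0.4296, -0.033], [0.6461, -0.0212]]
supply top w3 [[0.4271, -0.0315], [0.645, -0.0201], [0.6582, -0.1844], [0.4364, -0.1968]]
key px [304.8 113.8] [12.  12.7] [[0.602, -0.1458]]
key px [241. 114.] [16. 16.] [[0.5231, -0.1505]]
key px [307.8  40.3] [19.8 21.9] [[0.5976, -0.063]]
key px [239.5  40. ] [44. 15.] [[0.5179, -0.0671]]
```

View pics/s3c.png

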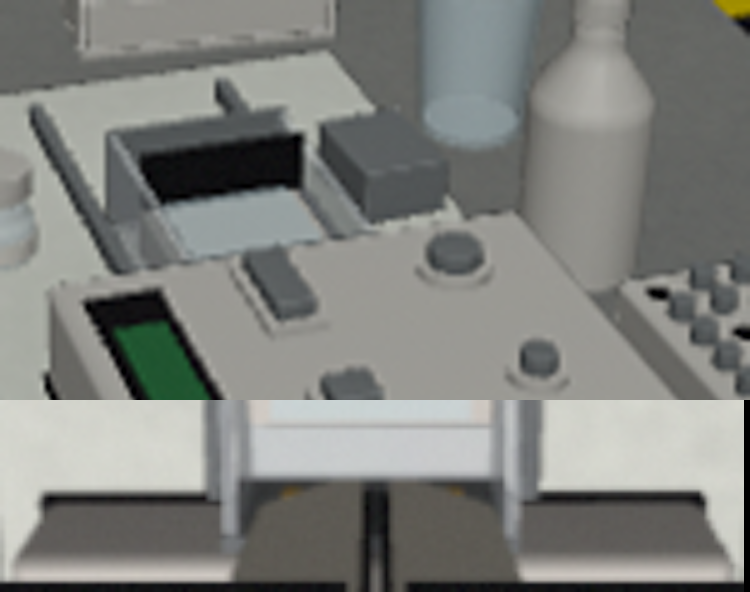

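The bar key is at (0.518,-0.067), sized 44x15 px, the only long one. But the tank check disagrees with the stop. The supply face is at y≈-0.0265, while the tank's outer wall is at y≈0.111, so a gap of about 6–7 mm remains. The fingertip stop at 0.117 was also about 6 mm short of what I expected, and the orange plugs are still visible. It probably stopped on the plugs, so I'll go back and push more firmly.

>>> apply_moves([
  {"jaw": 1,"linear": [0,0,-0.1],"roll": 0},
  {"jaw": 1,"linear": [0,0,-0.2],"roll": 0},
  {"jaw": 1,"linear": [0,0,-0.3],"roll": 0},
  {"jaw": 1,"linear": [0,0,-0.4],"roll": 0},
  {"jaw": 1,"linear": [0,0,-0.5],"roll": 0},
  {"jaw": 1,"linear": [0,0,-0.6],"roll": 0},
  {"jaw": 1,"linear": [0,0,-0.625],"roll": 0},
  {"jaw": 1,"linear": [0.1,0,-0.625],"roll": 0},
  {"jaw": 1,"linear": [0.2,0,-0.625],"roll": 0},
  {"jaw": 1,"linear": [0.29,0,-0.625],"roll": 0},
  {"jaw": 1,"linear": [0.37,0,-0.625],"roll": 0},
  {"jaw": 1,"linear": [0.42,0,-0.625],"roll": 0},
  {"jaw": 1,"linear": [0.428,0,-0.625],"roll": 0},
  {"jaw": 1,"linear": [0.428,0,-0.625],"roll": 0},
])

```text
t: 11.02
tool_pos: [0.5273, 0.1533, 0.0381]
orientation: [1.172, 1.241, -1.162]
force: [-0.2, 0.0, -0.0]
opening: 0.0005
```

>>> apply_moves([
  {"jaw": 1,"linear": [0,0,0.015],"roll": 0},
  {"jaw": 1,"linear": [0,0,0.03],"roll": 0},
  {"jaw": 1,"linear": [0,0,0.042],"roll": 0},
  {"jaw": 1,"linear": [0,0,0.05],"roll": 0},
  {"jaw": 1,"linear": [0,0,0.05],"roll": 0},
])

```text
t: 11.65
tool_pos: [0.5291, 0.1229, 0.0378]
orientation: [1.173, 1.24, -1.163]
force: [0.1, 0.0, 1.0]
opening: 0.0003
```

>>> apply_moves([
  {"jaw": 1,"linear": [0,0,0.004],"roll": 0},
  {"jaw": 1,"linear": [0,0,0.008],"roll": 0},
  {"jaw": 1,"linear": [0,0,0.011],"roll": 0},
  {"jaw": 1,"linear": [0,0,0.013],"roll": 0},
  {"jaw": 1,"linear": [0,0,0.014],"roll": 0},
])

```text
t: 12.28
tool_pos: [0.5293, 0.1173, 0.0378]
orientation: [1.176, 1.244, -1.16]
force: [-0.0, 15.8, -0.9]
opening: 0.0003
```

Run:
```python
from h import *
s=read_state();print(s["tool_pos"],s["force"],s["wrist_torque"])
print(cv2.Rodrigues(np.float64(s["orientation"]))[0].round(3).tolist())
```

```text
[0.52931926 0.1173198  0.03776011] [-0.03397178 15.77370003 -0.85079446] [ 2.54489425 -0.07436459 -0.02160067]
[[0.001, 0.998, 0.058], [0.012, 0.058, -0.998], [-1.0, 0.002, -0.012]]
```

>>> apply_moves([
  {"jaw": 1,"linear": [0,0,0.003],"roll": 0},
  {"jaw": 1,"linear": [0,0,0.006],"roll": 0},
  {"jaw": 1,"linear": [0,0,0.006],"roll": 0},
])

```text
t: 12.65
tool_pos: [0.5293, 0.1175, 0.0378]
orientation: [1.18, 1.248, -1.157]
force: [-0.5, 17.7, -1.3]
opening: 0.0008
```

Run:
```python
from h import *
import pickle
s=read_state();print(s["tool_pos"],s["force"],s["wrist_torque"])
c=wrist("pics/w4.png");pickle.dump(c,open("w4.pkl","wb"))
cs=save("side","pics/s4.png")
a=cv2.resize(c["pixels"][60:260,80:440],None,fx=2,fy=2)
b=cv2.resize(cs["pixels"][165:215,220:340],None,fx=6,fy=6)[:200*2-220+200,:720]
cv2.imwrite("pics/w4c.png",np.vstack([a[:300],b])[:600])
```

```text
[0.52931339 0.11745481 0.03783241] [-0.48661342 17.7324507  -1.28929645] [ 2.9129533  -0.03671595 -0.02376096]
```

View pics/w4c.png

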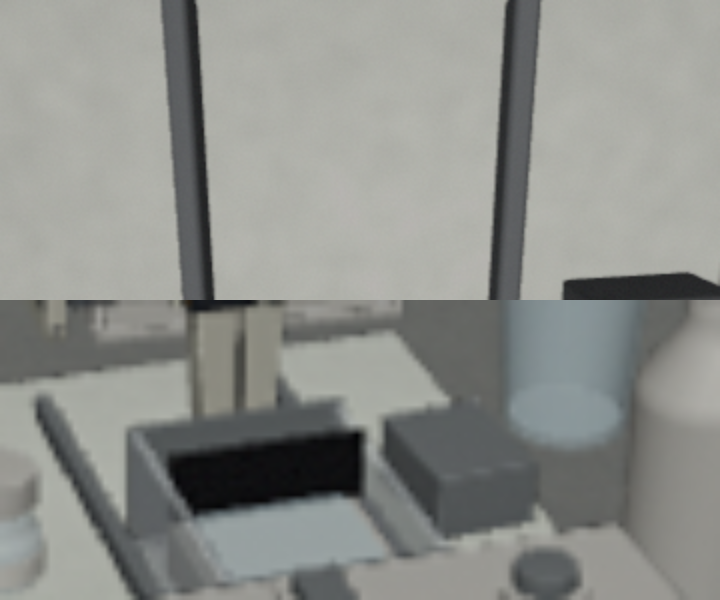

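Still a rigid stop at 0.1175, so the fingers may just be thicker than 15 mm. I'll look straight down at the seam between tank and supply to settle it.

>>> apply_moves([
  {"jaw": 1,"linear": [0,0,-0.03],"roll": 0},
  {"jaw": 1,"linear": [0,0,-0.06],"roll": 0},
  {"jaw": 1,"linear": [-0.05,0,-0.06],"roll": 0},
  {"jaw": 1,"linear": [-0.15,0,-0.06],"roll": 0},
  {"jaw": 1,"linear": [-0.25,0,-0.06],"roll": 0},
  {"jaw": 1,"linear": [-0.35,0,-0.04],"roll": 0},
  {"jaw": 1,"linear": [-0.42,0,0.04],"roll": 0},
  {"jaw": 1,"linear": [-0.42,0,0.14],"roll": 0},
  {"jaw": 1,"linear": [-0.42,0,0.24],"roll": 0},
  {"jaw": 1,"linear": [-0.42,0,0.34],"roll": 0},
  {"jaw": 1,"linear": [-0.42,0,0.44],"roll": 0},
  {"jaw": 1,"linear": [-0.42,0,0.445],"roll": 0},
  {"jaw": 1,"linear": [-0.42,0,0.445],"roll": 0},
  {"jaw": 1,"linear": [-0.42,0,0.445],"roll": 0},
])

```text
t: 14.5
tool_pos: [0.5449, -0.1519, 0.2853]
orientation: [1.178, 1.249, -1.155]
force: [0.8, 0.4, 0.7]
opening: 0.0005
```

Run:
```python
from h import *
import pickle
s=read_state();print(s["t"],s["tool_pos"],s["force"]);print(cv2.Rodrigues(np.float64(s["orientation"]))[0].round(3).tolist())
c=wrist("pics/w5.png",crop=(130,0,390,200),scale=3);pickle.dump(c,open("w5.pkl","wb"))
print(c['T'][:3,3])
```

```text
14.5 [ 0.54493605 -0.15186959  0.28527258] [0.76387965 0.35513086 0.66109734]
[[0.001, 0.998, 0.06], [0.018, 0.06, -0.998], [-1.0, 0.002, -0.018]]
[ 0.54065697 -0.08519347  0.45241599]
```

View pics/w5.png

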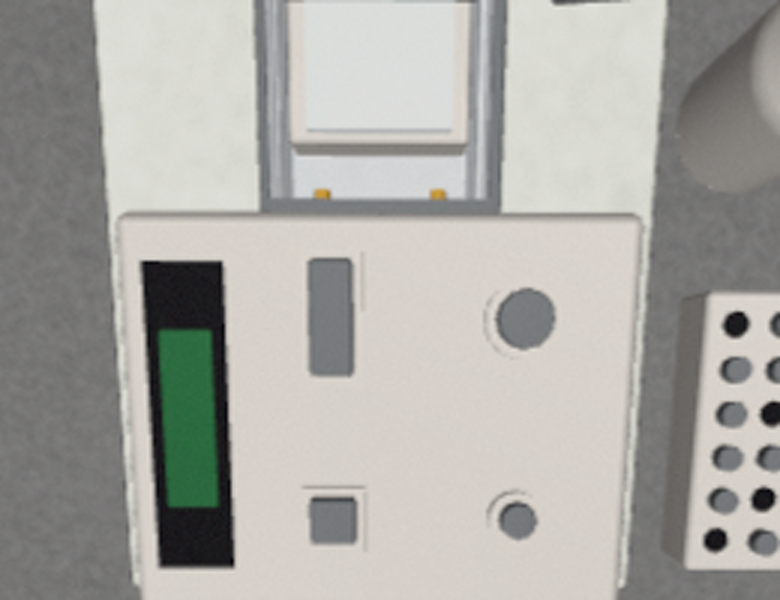

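The seam view shows the tank's grey end wall at rows 200–213, flush against the supply edge at row 214. There is no gap, and both orange plugs are through the wall inside the tank. So it is fully home, and my earlier edge readings were off. Next, the bar key at crop (331,317).

Run:
```python
from h import *
import pickle
c=pickle.load(open("w5.pkl","rb"));s=read_state()
R=cv2.Rodrigues(np.float64(s["orientation"]))[0]
g=cv2.cvtColor(c["pixels"],cv2.COLOR_BGR2GRAY)
m=np.zeros_like(g);m[82:130,225:256]=(g[82:130,225:256]<165)
k=max(cv2.findContours(m,cv2.RETR_EXTERNAL,cv2.CHAIN_APPROX_NONE)[0],key=cv2.contourArea)
r=cv2.minAreaRect(k);p=ray(c,r[0],.084)[0];print(r,p)
for z in(.11,.079):
    d=R.T@(np.r_[p[:2],z]-s["tool_pos"]);print(z,(d/.6).round(4))
```

```text
((239.5, 105.5), (39.0, 15.0), 90.0) [ 0.51777819 -0.06666652  0.084     ]
0.11 [ 0.2946 -0.0373 -0.1392]
0.079 [ 0.3463 -0.0374 -0.1383]
```

>>> apply_moves([
  {"jaw": 1,"linear": [0,-0.02,-0.07],"roll": 0},
  {"jaw": 1,"linear": [0,-0.037,-0.139],"roll": 0},
  {"jaw": 1,"linear": [0.08,-0.037,-0.139],"roll": 0},
  {"jaw": 1,"linear": [0.17,-0.037,-0.139],"roll": 0},
  {"jaw": 1,"linear": [0.24,-0.037,-0.139],"roll": 0},
  {"jaw": 1,"linear": [0.28,-0.037,-0.139],"roll": 0},
  {"jaw": 1,"linear": [0.295,-0.037,-0.139],"roll": 0},
  {"jaw": 1,"linear": [0.295,-0.037,-0.139],"roll": 0},
  {"jaw": 1,"linear": [0.295,-0.037,-0.139],"roll": 0},
])

```text
t: 15.68
tool_pos: [0.5191, -0.0668, 0.1114]
orientation: [1.178, 1.247, -1.153]
force: [-0.1, 1.0, 0.0]
opening: 0.0004
```

Run:
```python
from h import *
s=read_state();print(s["t"],s["tool_pos"],s["force"])
save("side","pics/s5.png",crop=(230,150,370,270),scale=5)
```

```text
15.675 [ 0.51906    -0.06681588  0.11144222] [-0.13323959  0.96524297  0.04195748]
```

View pics/s5.png

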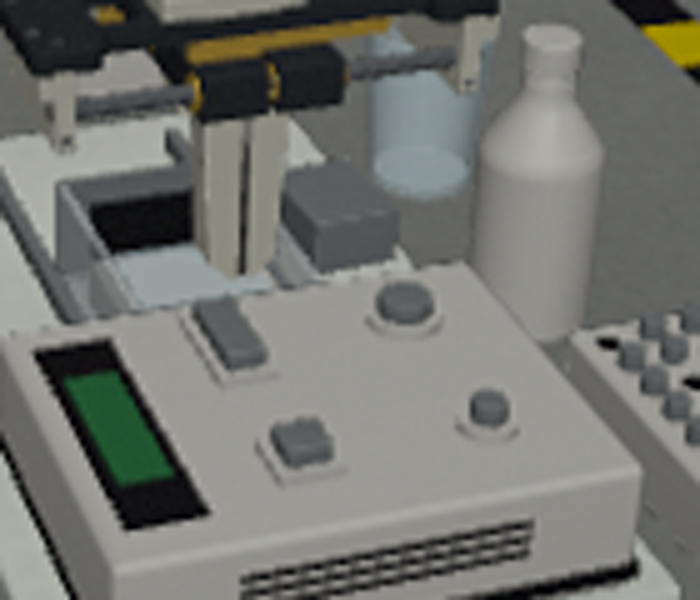

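The fingertips hang above the bar key. I'll press down in small steps.

>>> apply_moves([
  {"jaw": 1,"linear": [0.02,0,0],"roll": 0},
  {"jaw": 1,"linear": [0.035,0,0],"roll": 0},
  {"jaw": 1,"linear": [0.044,0,0],"roll": 0},
  {"jaw": 1,"linear": [0.047,0,0],"roll": 0},
  {"jaw": 1,"linear": [0.05,0,0],"roll": 0},
  {"jaw": 1,"linear": [0.05,0,0],"roll": 0},
])

```text
t: 16.48
tool_pos: [0.5192, -0.0664, 0.0816]
orientation: [1.179, 1.247, -1.153]
force: [-1.9, -0.2, 3.0]
opening: 0.0005
```

>>> apply_moves([
  {"jaw": 1,"linear": [0.002,0,0],"roll": 0},
  {"jaw": 1,"linear": [0.004,0,0],"roll": 0},
  {"jaw": 1,"linear": [0.005,0,0],"roll": 0},
  {"jaw": 1,"linear": [0.005,0,0],"roll": 0},
])

```text
t: 16.98
tool_pos: [0.5194, -0.0665, 0.0788]
orientation: [1.179, 1.246, -1.153]
force: [-1.8, -0.0, 4.7]
opening: 0.0003
```

>>> apply_moves([
  {"jaw": 1,"linear": [0.001,0,0],"roll": 0},
  {"jaw": 1,"linear": [0.001,0,0],"roll": 0},
])

```text
t: 17.23
tool_pos: [0.5194, -0.0665, 0.0783]
orientation: [1.179, 1.246, -1.153]
force: [-2.9, -0.2, 6.0]
opening: 0.0004
```

>>> apply_moves([
  {"jaw": 1,"linear": [-0.01,0,0],"roll": 0},
  {"jaw": 1,"linear": [-0.03,0,0],"roll": 0},
  {"jaw": 1,"linear": [-0.08,0,0],"roll": 0},
  {"jaw": 1,"linear": [-0.17,0,0],"roll": 0},
  {"jaw": 1,"linear": [-0.26,0,0],"roll": 0},
  {"jaw": 1,"linear": [-0.34,0,0.1],"roll": 0},
  {"jaw": 1,"linear": [-0.34,0,0.14],"roll": 0},
  {"jaw": 1,"linear": [-0.34,0,0.14],"roll": 0},
  {"jaw": 1,"linear": [-0.34,0,0.14],"roll": 0},
])

```text
t: 18.35
tool_pos: [0.5234, -0.1533, 0.2806]
orientation: [1.179, 1.247, -1.153]
force: [-0.0, -0.2, -0.1]
opening: 0.0008
```

Run:
```python
from h import *
s=read_state();print(s["t"],s["tool_pos"],s["force"])
c=wrist("pics/w6.png",crop=(130,0,390,200),scale=3)
```

```text
18.35 [ 0.5233901  -0.15327148  0.28055644] [-0.04715786 -0.17140384 -0.12306865]
```

The viewer limit is reached, so I'll check numerically and hand in.

Run:
```python
from h import *
c=wrist("pics/w7.png")
g=cv2.cvtColor(c["pixels"],cv2.COLOR_BGR2GRAY)
for k in cv2.findContours((g<165).astype(np.uint8),cv2.RETR_LIST,cv2.CHAIN_APPROX_NONE)[0]:
    r=cv2.minAreaRect(k);p=ray(c,r[0],.084)[0]
    if 100<cv2.contourArea(k)<900 and .5<p[0]<.62 and -.17<p[1]<-.04: print(np.round(r[0],1),np.round(r[1],1),p.round(4))
col=g[0:90,250:270].mean(1);print(col.astype(int).tolist())
close_job()
```

```text
[319. 174.] [12.7 11.3] [ 0.6014 -0.1451  0.084 ]
[256.5 174. ] [16. 15.] [ 0.5222 -0.1498  0.084 ]
[322.8 105.8] [19.1 19.8] [ 0.5967 -0.0621  0.084 ]
[257.  105.5] [39. 14.] [ 0.5178 -0.0667  0.084 ]
[218, 219, 219, 219, 218, 219, 219, 218, 218, 218, 219, 219, 219, 219, 219, 219, 219, 219, 219, 219, 219, 219, 219, 219, 219, 219, 219, 219, 219, 219, 219, 219, 219, 219, 219, 219, 219, 219, 219, 219, 219, 213, 184, 191, 211, 207, 183, 128, 130, 128, 138, 179, 211, 211, 210, 210, 211, 210, 210, 211, 211, 210, 204, 192, 190, 173, 123, 123, 124, 121, 120, 151, 174, 197, 211, 210, 210, 209, 209, 210, 209, 210, 210, 211, 211, 198, 129, 141, 141, 141]
the job is handed in; nothing more can be done
```

The gel tank is pushed home against the power supply, the bar key has been pressed and released, and the job is handed in with the hand clear. I saw no sign that anything else was moved, but the last check was by measurement only.

- **Tank:** I pushed it twice with shut fingertips, and both times it stopped rigidly at 16–19 N with the TCP at y ≈ 0.117 m. My first edge measurement disagreed, suggesting a gap of about 6 mm, which is why I pushed again. A view from above then showed no gap at the supply, with both plugs through the tank's end wall.
- **Bar key:** I pressed it to about 5.7 mm, with the fingertips at z = 0.0783 m and 6.0 N, then let go. Its release shows only in a measurement from above: the cap is at (0.518, -0.067), as before the press. That view would show a stuck key only weakly.
- **Other things:** The other three keys were never touched and measured within about 1 mm of where they were. The jar and comb box looked undisturbed in the last views that showed them, before the key press. I never went near the yellow look-alike.
- **Hand-in:** The hand stood about 0.2 m above the supply with no contact force. This was at about 18.4 s.
- **Not checked by eye:** The 12-picture limit ran out before a final look, so the last check used only measured key positions.

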